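# Count the pump kit's tote up to four long pistons

### The arm

A 6-joint arm with a two-finger parallel gripper is mounted at the origin on the work surface. World frame = base frame: x ahead of the robot, y to its left, z up, the work surface at z = 0. Lengths are in mm, angles in degrees, forces in N, time in s.
With the tool pointing down it reaches from about 350 to 850 mm from the base axis. Payload 8.1 kg.
Tool frame: the origin (TCP) lies at the very end of the fingers, on their centre line; the grasp point (between the pads) lies 19 mm behind it; z points along the fingers, y is the line along which they close (so a half turn about z gives the same grasp; the last joint's range is limited). The gripper opens to 85 mm and grips with 20 to 120 N. Pads are 22 mm wide; open, the fingers measure 114 mm over their backs; the gripper's body (76 mm by 85 mm) begins 54 mm behind the grasp point. The pads swing forward as they close: fully open they stand 13 mm farther back than shut.
Start: joints at [70.451, 7.471, 85.268, -0, 87.261, -4.893], TCP at [151.789, 580.487, 231.292] pointing down, gripper open.
Joint ranges: [-169.43, 169.43], [-51.17, 129.36], [1.28, 143.12], [-76.62, 256.62], [0, 156.53], [-152.29, 152.29]. Speed limits (degrees/s): [136.94, 136.94, 159.86, 180, 180, 180].

### API

Orientations are given as [roll, pitch, yaw] about the fixed x, y, z axes, in that order (R = Rz(yaw) Ry(pitch) Rx(roll)).
In Python, from bench import r gives the robot as it stands.
- The arm moves only by the shell command python3 -m jog 'ROWS' [FORCE]. ROWS is JSON, a list of rows, each a list of 7 numbers: the turn, a rotation vector about the tool's x, y, z in degrees, then the shift along the tool's x, y, z in mm, then the closure, from -1 (fully open) to 1 (shut), so that 0 is half open. A call has 1 to 5 rows; each row shifts and turns the commanded pose from where the row before left it, along the tool's axes as they then stand; what a row does not reach is not made up. A row lasts 1/10 s, in which the tool goes at most 50 mm and 8.59 degrees, less where a joint would pass 70% of its speed; a pose out of reach is approached as far as the arm can. A call is refused whole if a number of a shift passes 50 or a number of a turn 8.59, either way. A call with a gripper value outside its range is refused whole. The fingers move at their own pace and stop on an object; FORCE is the grip in N (left out, the last holds). Time passes only in rows, so rows that do not move let the fingers close. It gives the time, the measured TCP pose, the force, the opening and the grip force at its end, in the units of the state.
- r.sense(): the state, without advancing time (a new reading comes with each control period).
- r.snapshot(name): name is "scene" or "top"; returns a dict with "pixels" (384x512x3 uint8, red, green, blue), "fx", "fy", "cx", "cy" (pixels), "k1" (the pictures are not rectified: a ray, as slopes to the right and down, at radius r is drawn at 1 + k1 r^2 times it, then the intrinsics apply), "world_to_cam" (4x4, takes a point from world to camera coordinates). Camera axes: x right, y up, looking along -z (the intrinsics and any distortion apply to the point x, -y, -z); pixel columns grow to the right and rows downward; lengths in mm; the calibration is good to about 2 mm. A picture is of the moment at which its call begins. There is no depth.
- r.hand_in(): hands the job in; it is judged then, once.
The state is a dict: "time": time; "joint_pos": joint angles; "qd": joint speeds; "joint_efforts": joint torques, N m; "tool_pos": TCP position; "tcp_rot": TCP orientation; "ft_force": force on the tool from outside, world axes, zero at the start; "wrist_torque": the same for the moment, N m; "finger_gap": finger opening in mm; "grip_force": force on a finger pad.
Only numpy, scipy, OpenCV 4.12 (cv2) and the standard library are available. Lean on these libraries where they do the work, as an engineer would, in place of code of your own. Each camera call takes 0.05 s, during which the arm holds its last target. There are 200 camera calls.

### The job

Each pump kit needs four long pistons and the tote with a single piston in it already has one: take exactly three more long ones from under the lamp and stand them upright on their shoes in that tote, leaving the first one standing in it. Leave the last long piston, both short ones, the totes and everything else on the bench where they are, and do not bump the lamp.

Things in the scene. Friction and masses are not known exactly. Their poses are not given: they have to be found in the camera images.
- kit_tote: The kit tote to fill, loose on the bench: grey plastic open box 180 (x) by 110 (y) by 45 mm tall, walls and floor 4 mm (inside 172 by 102 mm), about 0.5 kg, small ledges on both ends (192 mm over them). It holds one long piston and nothing else. Origin at the centre of its underside, z up
- full_tote: A tote of the same size, fixed on the bench beside the other, that already holds flat pump parts (a steel disc and a stepped dark hub, up to 40 mm high); leave it alone. Origin at the centre of its underside, z up
- long_e: The long piston that already stands in the kit tote (up to 60 mm from its middle in the tote's x, 12 mm in y): same shape, size and origin as the other long pistons
- stand: Inspection stand, fixed: black plate 130 (x) by 350 (y) by 8 mm on the bench; five pistons, four long and one short, stand on it in a row along y, within 12 mm of x = 0, about 62 mm apart, in any order. Origin at the centre of the plate's underside, z up, +x away from the robot. Two steel posts, 16 mm thick, at x = +50, y = +-165 mm carry the lamp
- lamp: Lamp bar fixed on the stand: grey box 75 (x) by 350 (y) by 35 mm over the pistons, from x = +5 to +80 mm, underside 168 mm above the bench. Origin 168 mm above the stand's, axes the same. It blocks a hand coming straight down on the pistons: lean the tool 25 to 45 degrees, the hand on the robot's side (-x) of the bar
- long_a: Long pump piston, loose, standing upright on the stand: brass shoe 26 mm across and 8 mm thick at the bottom, a 14 mm neck up to 14 mm, then a steel rod 18 mm across up to 80 mm. About 0.16 kg. Origin at the centre of the shoe's underside, z along the rod (up).
- long_b: Long pump piston, loose, standing upright on the stand: brass shoe 26 mm across and 8 mm thick at the bottom, a 14 mm neck up to 14 mm, then a steel rod 18 mm across up to 80 mm. About 0.16 kg. Origin at the centre of the shoe's underside, z along the rod (up).
- long_c: Long pump piston, loose, standing upright on the stand: brass shoe 26 mm across and 8 mm thick at the bottom, a 14 mm neck up to 14 mm, then a steel rod 18 mm across up to 80 mm. About 0.16 kg. Origin at the centre of the shoe's underside, z along the rod (up).
- long_d: Long pump piston, loose, standing upright on the stand: brass shoe 26 mm across and 8 mm thick at the bottom, a 14 mm neck up to 14 mm, then a steel rod 18 mm across up to 80 mm. About 0.16 kg. Origin at the centre of the shoe's underside, z along the rod (up).
- short_a: Short pump piston, loose, standing on the stand among the long ones: the same shoe and rod as the long piston but only 56 mm tall; not wanted.
- short_b: Short pump piston, loose, standing on the bench near the totes: the same shoe and rod as the long piston but only 56 mm tall; not wanted.
- barrel: loose steel pump cylinder barrel standing on the bench, 84 mm across, 70 mm tall; origin at centre of underside; a bystander
- shaft: loose splined steel pump shaft lying on the bench, 250 mm long along its x axis (from -120 to +130 mm), 48 mm across; origin at bench level; a bystander
- race: loose steel bearing race lying flat, 68 mm across, 20 mm tall; a bystander
- retainer: loose dark steel retainer disc lying flat, 100 mm across, 7 mm thick; a bystander
- oil: loose white plastic bottle, 60 mm across, 160 mm tall, standing; a bystander
- spanner: loose steel spanner lying at the left edge of the bench, along its x axis; a bystander
There are look-alikes about, which are no part of the job. Leave any blue or orange look-alike of the long_b alone.

How it is judged (in metres and radians):
At the end, for the whole second after the job is handed in: The tote holds exactly four long pistons: the one that was in it and three more, upright (within 0.15 rad), on its floor and at rest. The remaining long piston and both short ones stand upright within 30 mm of where they began (x of long_e in the frame of kit_tote between -0.086 and 0.086 m and y of long_e in the frame of kit_tote between -0.051 and 0.051 m and z of long_e in the frame of kit_tote between 0 and 0.012 m and angle between each of long_e, short_a, short_b's own z axis and vertical below 0.15 rad and linear speed of long_e below 0.02 m/s and distance of each of short_a, short_b from where it was at the start of the episode below 0.03 m and ((distance of long_a from where it was at the start of the episode below 0.03 m and angle between long_a's own z axis and vertical below 0.15 rad and (x of long_b in the frame of kit_tote between -0.086 and 0.086 m and y of long_b in the frame of kit_tote between -0.051 and 0.051 m and z of long_b in the frame of kit_tote between 0 and 0.012 m and angle between long_b's own z axis and vertical below 0.15 rad and linear speed of long_b below 0.02 m/s) and (x of long_c in the frame of kit_tote between -0.086 and 0.086 m and y of long_c in the frame of kit_tote between -0.051 and 0.051 m and z of long_c in the frame of kit_tote between 0 and 0.012 m and angle between long_c's own z axis and vertical below 0.15 rad and linear speed of long_c below 0.02 m/s) and (x of long_d in the frame of kit_tote between -0.086 and 0.086 m and y of long_d in the frame of kit_tote between -0.051 and 0.051 m and z of long_d in the frame of kit_tote between 0 and 0.012 m and angle between long_d's own z axis and vertical below 0.15 rad and linear speed of long_d below 0.02 m/s)) or (distance of long_b from where it was at the start of the episode below 0.03 m and angle between long_b's own z axis and vertical below 0.15 rad and (x of long_a in the frame of kit_tote between -0.086 and 0.086 m and y of long_a in the frame of kit_tote between -0.051 and 0.051 m and z of long_a in the frame of kit_tote between 0 and 0.012 m and angle between long_a's own z axis and vertical below 0.15 rad and linear speed of long_a below 0.02 m/s) and (x of long_c in the frame of kit_tote between -0.086 and 0.086 m and y of long_c in the frame of kit_tote between -0.051 and 0.051 m and z of long_c in the frame of kit_tote between 0 and 0.012 m and angle between long_c's own z axis and vertical below 0.15 rad and linear speed of long_c below 0.02 m/s) and (x of long_d in the frame of kit_tote between -0.086 and 0.086 m and y of long_d in the frame of kit_tote between -0.051 and 0.051 m and z of long_d in the frame of kit_tote between 0 and 0.012 m and angle between long_d's own z axis and vertical below 0.15 rad and linear speed of long_d below 0.02 m/s)) or (distance of long_c from where it was at the start of the episode below 0.03 m and angle between long_c's own z axis and vertical below 0.15 rad and (x of long_a in the frame of kit_tote between -0.086 and 0.086 m and y of long_a in the frame of kit_tote between -0.051 and 0.051 m and z of long_a in the frame of kit_tote between 0 and 0.012 m and angle between long_a's own z axis and vertical below 0.15 rad and linear speed of long_a below 0.02 m/s) and (x of long_b in the frame of kit_tote between -0.086 and 0.086 m and y of long_b in the frame of kit_tote between -0.051 and 0.051 m and z of long_b in the frame of kit_tote between 0 and 0.012 m and angle between long_b's own z axis and vertical below 0.15 rad and linear speed of long_b below 0.02 m/s) and (x of long_d in the frame of kit_tote between -0.086 and 0.086 m and y of long_d in the frame of kit_tote between -0.051 and 0.051 m and z of long_d in the frame of kit_tote between 0 and 0.012 m and angle between long_d's own z axis and vertical below 0.15 rad and linear speed of long_d below 0.02 m/s)) or (distance of long_d from where it was at the start of the episode below 0.03 m and angle between long_d's own z axis and vertical below 0.15 rad and (x of long_a in the frame of kit_tote between -0.086 and 0.086 m and y of long_a in the frame of kit_tote between -0.051 and 0.051 m and z of long_a in the frame of kit_tote between 0 and 0.012 m and angle between long_a's own z axis and vertical below 0.15 rad and linear speed of long_a below 0.02 m/s) and (x of long_b in the frame of kit_tote between -0.086 and 0.086 m and y of long_b in the frame of kit_tote between -0.051 and 0.051 m and z of long_b in the frame of kit_tote between 0 and 0.012 m and angle between long_b's own z axis and vertical below 0.15 rad and linear speed of long_b below 0.02 m/s) and (x of long_c in the frame of kit_tote between -0.086 and 0.086 m and y of long_c in the frame of kit_tote between -0.051 and 0.051 m and z of long_c in the frame of kit_tote between 0 and 0.012 m and angle between long_c's own z axis and vertical below 0.15 rad and linear speed of long_c below 0.02 m/s)))); the robot touches nothing.
It fails at once if the kit tote or a bystander part, bottle or spanner is moved more than 30 mm (distance of any of barrel, shaft, race, retainer, oil, spanner, kit_tote from where it was at the start of the episode above 0.03 m).
It fails at once if the lamp bar is struck with more than 15 N (contact force between lamp and anything else above 15 N).
It also fails if it takes over 58 s, if anything falls off the work surface, if the arm or the gripper's body presses on something with over 40 N, if the wrist force passes 120 N, or if a joint passes its speed limit or range.

## Working session

There is one attempt and no reset: what is moved stays moved. The work goes in short steps, Python scripts to look and compute and a shell command to move; the robot and the scene stay as the last step left them, time stands still between calls to the robot, and variables do not carry over. Pictures are saved under pics/ and viewed, at most 10 in all, crops included, and the job is handed in when it is done.

```bash
ls; mkdir -p pics
python3 - <<'E'
from bench import r
import cv2
for n in("scene","top"):
    s=r.snapshot(n); cv2.imwrite(f"pics/{n}0.png",cv2.resize(s["pixels"][:,:,::-1],(800,600),interpolation=cv2.INTER_CUBIC))
    print(n,{k:v for k,v in s.items() if k!="pixels"})
print(r.sense())
E
```

```text
pics
scene {'fx': 384.32041529871225, 'fy': 384.32041529871225, 'cx': 252.71052115543387, 'cy': 189.49074676438784, 'k1': -0.015390746819970274, 'world_to_cam': array([[ 9.97716472e-01, -6.72025583e-02,  6.75710646e-03,
        -5.62343864e+02],
       [ 5.66321192e-02,  8.86885392e-01,  4.58505294e-01,
        -2.41551940e+02],
       [-3.68055077e-02, -4.57075614e-01,  8.88665987e-01,
        -1.04824294e+03],
       [ 0.00000000e+00,  0.00000000e+00,  0.00000000e+00,
         1.00000000e+00]])}
top {'fx': 434.5098096965471, 'fy': 434.5098096965471, 'cx': 257.1634843922633, 'cy': 196.27223176442664, 'k1': -0.018978199984263262, 'world_to_cam': array([[ 1.17442549e-01, -9.93079544e-01,  5.17199942e-04,
         1.10228034e+02],
       [ 9.71827138e-01,  1.15036357e-01,  2.05714975e-01,
        -6.11017051e+02],
       [-2.04350831e-01, -2.36570622e-02,  9.78611813e-01,
        -1.32282868e+03],
       [ 0.00000000e+00,  0.00000000e+00,  0.00000000e+00,
         1.00000000e+00]])}
{'time': 0.1, 'joint_pos': array([ 7.04514939e+01,  7.51124138e+00,  8.53231834e+01, -5.68110602e-04,
        8.72623319e+01, -4.89397791e+00]), 'qd': array([-0.10645057, -0.08775041, -0.15116872, -0.08433276,  0.02457308,
        0.01056431]), 'joint_efforts': array([ 1.41387514e-03, -5.70946920e+01, -5.01943338e+01, -1.84077767e-04,
        8.10177822e-03,  7.67926736e-07]), 'tool_pos': array([151.61736554, 580.01058449, 230.34316218]), 'tcp_rot': array([-1.79903548e+02, -7.68917728e-03,  1.65345493e+02]), 'ft_force': array([ 0.2893677 ,  0.47507105, -0.1211225 ]), 'wrist_torque': array([ 0.00058635, -0.02493417, -0.02324613]), 'grip_force': 0.0, 'finger_gap': 85.25726302895971}
```

View pics/scene0.png

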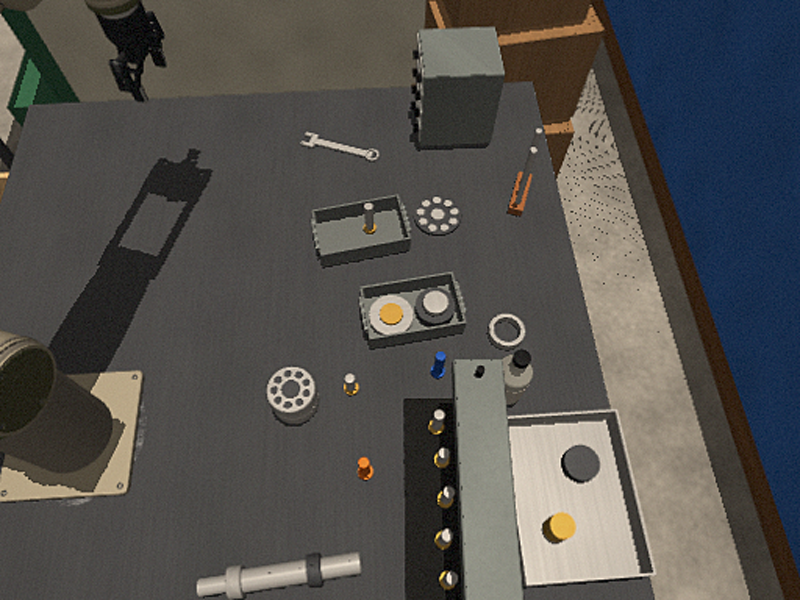

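View pics/top0.png

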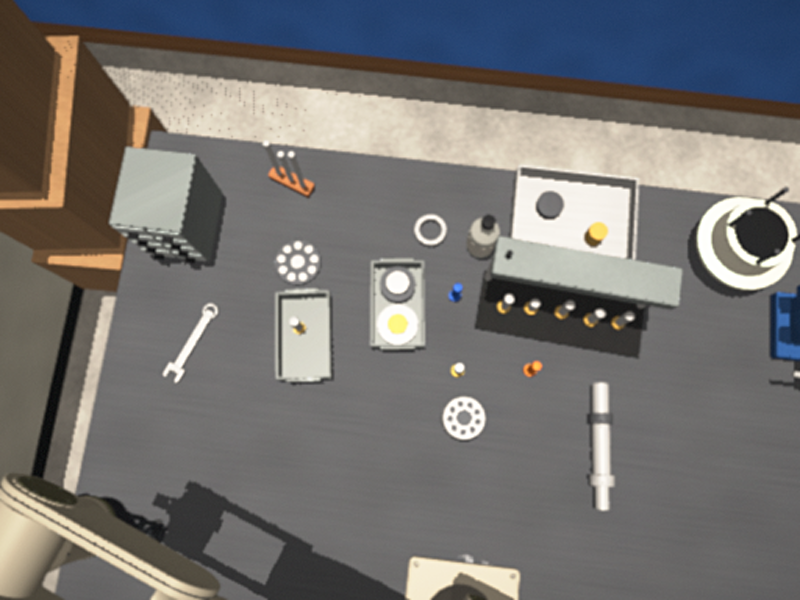

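The scene view shows the kit tote at about (361,230), holding one piston at (369,220), and five pistons at x≈440, y 415–580. The top view shows the same pistons at (505..625, 300..322) and the kit tote at (303,336). Next I'll enlarge the row and the tote.

```bash
cat > h.py <<'E'
import numpy as np, cv2
def K(s): return np.array([[s["fx"],0,s["cx"]],[0,s["fy"],s["cy"]],[0,0,1]])
def D(s): return np.array([s["k1"],0,0,0,0.])
F=np.diag([1,-1,-1.])
def to_world(s,px,z):
    "raw pixel -> world at height z"
    u=cv2.undistortPoints(np.array([[px]],float),K(s),D(s))[0,0]
    W=np.array(s["world_to_cam"]);R=W[:3,:3];t=W[:3,3]
    c=-R.T@t; d=R.T@F@np.array([u[0],u[1],1]); return c+d*(z-c[2])/d[2]
def to_px(s,P):
    W=np.array(s["world_to_cam"]);q=(np.atleast_2d(P)@W[:3,:3].T+W[:3,3])@F
    return cv2.projectPoints(q,np.zeros(3),np.zeros(3),K(s),D(s))[0][:,0]
E
python3 - <<'E'
from bench import r
from h import *
s=r.snapshot("top")["pixels"]; c=r.snapshot("scene")["pixels"]
a=cv2.resize(s[175:235,300:420],(800,400),interpolation=cv2.INTER_CUBIC)
b=cv2.resize(s[180:250,165:275],(392,250),interpolation=cv2.INTER_CUBIC) 
d=cv2.resize(c[250:384,255:345],(168,250),interpolation=cv2.INTER_CUBIC)
e=cv2.resize(c[115:175,195:270],(240,192),interpolation=cv2.INTER_CUBIC)
o=np.zeros((600,800,3),np.uint8);o[:350]=a[:350]
o[350:,:392]=b; o[350:,392:560]=d; o[350:542,560:]=e
cv2.imwrite("pics/crop.png",o[:,:,::-1])
E
```

```text
(no output)
```

View pics/crop.png

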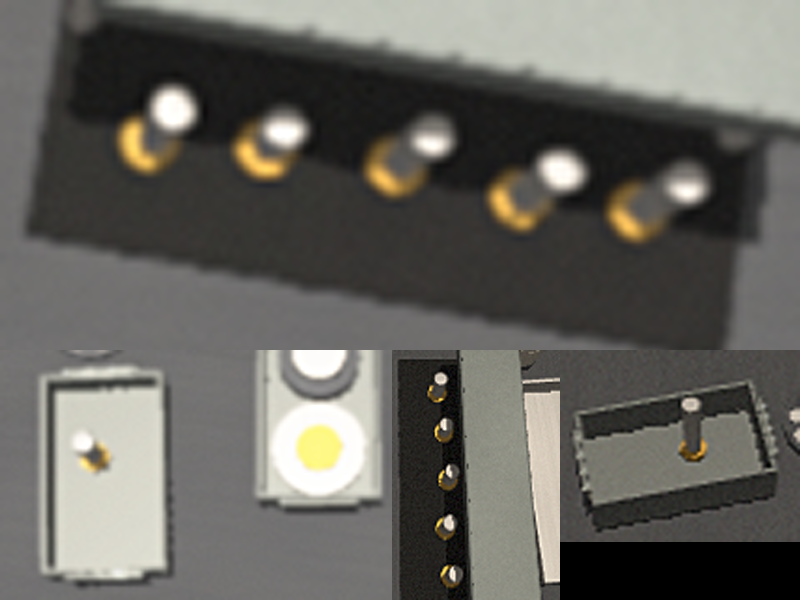

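The crop shows five pistons. Their tops are at (175,107), (287,128), (433,137), (560,170) and (688,185). The second from the left is clearly the short one. The tote's outer corners are visible too. Next I'll compute positions.

Run:
```python
from bench import r
from h import *
np.set_printoptions(precision=1,suppress=True)
s=r.snapshot("top"); c=r.snapshot("scene")
f=lambda u,v:(300+(u+.5)/6.667-.5,175+(v+.5)/6.667-.5)
tops=[(175,107),(287,128),(433,137),(560,170),(688,185)]
sh=[(148,141),(265,150),(395,164),(520,198),(637,210)]
for i,(t,b) in enumerate(zip(tops,sh)):
    print(i,to_world(s,f(*t),64 if i==1 else 88)[:2],to_world(s,f(*b),14)[:2])
for p in [(25,235),(722,350),(757,240)]: print("plate",to_world(s,f(*p),8))
g=lambda u,v:(165+(u+.5)/3.564-.5,180+(v-350+.5)/3.571-.5)
# tote outer top rim corners
for p in [(40,376),(166,376),(172,572),(44,576)]: print("tote rim",to_world(s,g(*p),45))
print("e",to_world(s,g(84,442),84),to_world(s,g(97,457),8))
h=lambda u,v:(195+(u+.5-560)/3.2-.5,115+(v-350+.5)/3.2-.5)
for p in [(576,410),(753,381),(776,470),(597,505)]: print("tote scene rim",to_world(c,h(*p),45))
print("e",to_world(c,h(692,405),84),to_world(c,h(693,450),10))
k=lambda u,v:(255+(u+.5-392)/1.8667-.5,250+(v-350+.5)/1.8657-.5)
for i,p in enumerate([(440,379),(447,425),(452,470),(448,520),(455,573)]): print("sc",i,to_world(c,k(*p),64 if i==1 else 88))
l=lambda u,v:((u+.5)/1.5625-.5,(v+.5)/1.5625-.5)
for n,p,z in [("shortb",(459,368),56),("blue",(456,291),60),("orange",(535,367),50),("barrel",(464,418),70),("oil",(488,221),160)]: print(n,to_world(s,l(*p),z))
```

```text
0 [632.1 -31.5] [631.1 -29.7]
1 [633.9 -89. ] [633.4 -87.8]
2 [ 632.  -153.5] [ 633.9 -152.5]
3 [ 623.2 -214. ] [ 624.1 -215.2]
4 [ 623.1 -274.3] [ 624.9 -273.3]
plate [577.9  25.9   8. ]
plate [ 561.  -320.5    8. ]
plate [ 618.1 -335.2    8. ]
tote rim [597.5 447.8  45. ]
tote rim [611.  333.6  45. ]
tote rim [435.  303.5  45. ]
tote rim [418. 416.  45.]
e [535.2 391.6  84. ] [535.4 391.4   8. ]
tote scene rim [423.3 422.4  45. ]
tote scene rim [600.7 446.8  45. ]
tote scene rim [615.4 339.7  45. ]
tote scene rim [442.8 311.2  45. ]
e [538.1 393.   84. ] [536.7 391.3  10. ]
sc 0 [631.9 -31.4  88. ]
sc 1 [637.4 -88.9  64. ]
sc 2 [ 635.3 -152.    88. ]
sc 3 [ 623.9 -212.    88. ]
sc 4 [ 626.  -272.8   88. ]
shortb [484.   52.8  56. ]
blue [640.9  75.1  60. ]
orange [ 504.8 -100.5   50. ]
barrel [385.2  34.   70. ]
oil [763.5  32.7 160. ]
```

The two views agree within about 3 mm, and the pistons stand at sensible positions within 12 mm of the stand's axis.

- **Longs:** y ≈ -31, -153, -213 and -273.
- **Short:** y ≈ -89.
- **Tote:** centre about (518,377.5), yaw 9°, with long_e at about (20,11) in its frame.

I'll keep one leaned orientation (38°) for both picking and placing. First comes a helper for the deltas.

```bash
cat >> h.py <<'E'
from scipy.spatial.transform import Rotation as Ro
th,ph=np.radians(38),np.radians(-2.8)
zt=np.array([np.sin(th)*np.cos(ph),np.sin(th)*np.sin(ph),-np.cos(th)]); yt=np.array([-np.sin(ph),np.cos(ph),0])
RT=np.stack([np.cross(yt,zt),yt,zt],1)
PICK={0:(631.8,-31),2:(633.3,-152.7),3:(623.8,-213.5)}
def tote(x,y):
    a=np.radians(9); return (518+x*np.cos(a)-y*np.sin(a),377.5+x*np.sin(a)+y*np.cos(a))
def tcp(xy,base,h=66,back=0):
    "TCP for piston standing at xy with underside at height base, backed off along the tool"
    return np.array([*xy,base+h])+zt*(19-back)
def rep(st): print("t",st["time"].__round__(2),st["tool_pos"].round(1),"f",st["ft_force"].round(1),"gap",round(st["finger_gap"],1),"grip",round(st["grip_force"],1),"rotleft",(Ro.from_euler("xyz",st["tcp_rot"],degrees=True).inv()*Ro.from_matrix(RT)).as_rotvec(degrees=True).round(2))
def route(st,*pts):
    rep(st); R=Ro.from_euler("xyz",st["tcp_rot"],degrees=True).as_matrix(); p=st["tool_pos"]
    for q in pts: 
        d=R.T@(q-p); print(q.round(1),"shift",d.round(1),"rows",int(np.ceil(abs(d).max()/48)) ); p=q
E
python3 - <<'E'
from bench import r
from h import *
route(r.sense(),tcp(PICK[0],8,back=130))
print(tote(60,0),tote(-22,0),tote(-64,0)); print(RT.round(3))
E
```

```text
t 0.3 [151.7 580.3 230.9] f [-1.   0.3  0.2] gap 85.4 grip 0.0 rotleft [ -3.97 -37.87 -11.4 ]
[563.5 -27.7 161.5] shift [-552.2 -484.    69.7] rows 12
(np.float64(577.2613004357082), np.float64(386.88606790241386)) (np.float64(496.27085650690697), np.float64(374.0584417691149)) (np.float64(454.78794620191115), np.float64(367.4881942374252))
[[-0.787  0.049  0.615]
 [ 0.038  0.999 -0.03 ]
 [-0.616  0.    -0.788]]
```

```bash
python3 -m jog '[[0,0,0,-36.8,-32.3,0,0],[0,0,0,-36.8,-32.3,0,0],[0,0,0,-36.8,-32.3,0,0],[0,0,0,-36.8,-32.3,0,0],[0,0,0,-36.8,-32.3,0,0]]' 50
python3 -m jog '[[0,0,0,-36.8,-32.3,0,0],[0,0,0,-36.8,-32.3,0,0],[0,0,0,-36.8,-32.3,0,0],[0,0,0,-36.8,-32.3,0,0],[0,0,0,-36.8,-32.3,0,0]]'
python3 - <<'E'
from bench import r
from h import *
route(r.sense(),tcp(PICK[0],8,back=130)); print(r.sense()["joint_pos"].round(0))
E
```

```text
time: 0.8
tool_pos: [289.6, 376.1, 231.4]
tcp_rot: [180.0, 0.0, 165.4]
ft_force: [0.9, 0.3, 0.5]
finger_gap: 42.4
grip_force: 0.0
time: 1.3
tool_pos: [426.9, 173.1, 231.6]
tcp_rot: [180.0, 0.0, 165.4]
ft_force: [1.1, 2.1, 1.2]
finger_gap: 42.4
grip_force: 0.0
t 1.3 [426.9 173.1 231.6] f [1.1 2.1 1.2] gap 42.4 grip 0.0 rotleft [ -3.9  -37.82 -11.42]
[563.5 -27.7 161.5] shift [-182.9 -159.7   70.2] rows 4
[ 16. -15. 106.   0.  88. -60.]
```

Tracking is exact. Next I'll go to the hover point, then tilt.

```bash
python3 -m jog '[[0,0,0,-36.6,-32,5,0],[0,0,0,-36.6,-32,5,0],[0,0,0,-36.6,-32,5,0],[0,0,0,-36.6,-32,5,0],[0,0,0,-36.6,-32,5,0]]'
python3 -m jog '[[-0.78,-7.56,-2.28,0,0,0,0],[-0.78,-7.56,-2.28,0,0,0,0],[-0.78,-7.56,-2.28,0,0,0,0],[-0.78,-7.56,-2.28,0,0,0,0],[-0.78,-7.56,-2.28,0,0,0,0]]'
python3 - <<'E'
from bench import r
from h import *
route(r.sense(),tcp(PICK[0],8,back=130),tcp(PICK[0],8)); print(r.sense()["joint_pos"].round(0))
s=r.snapshot("scene"); cv2.imwrite("pics/s1.png",cv2.resize(s["pixels"][200:384,230:400,::-1],(680,736))[:600])
E
```

```text
time: 1.8
tool_pos: [563.5, -28.2, 206.2]
tcp_rot: [180.0, 0.0, 165.3]
ft_force: [0.6, 0.6, 0.5]
finger_gap: 43.0
grip_force: 0.0
time: 2.3
tool_pos: [563.0, -26.2, 207.1]
tcp_rot: [-179.9, 38.3, 177.3]
ft_force: [-0.2, 0.8, 0.9]
finger_gap: 42.7
grip_force: 0.0
t 2.3 [563.  -26.2 207.1] f [-0.2  0.8  0.9] gap 42.7 grip 0.0 rotleft [-0.05  0.29  0.11]
[563.5 -27.7 161.5] shift [27.8 -1.3 36.2] rows 1
[643.5 -31.6  59. ] shift [7.0e-01 1.0e-01 1.3e+02] rows 3
[ -11.  -34.  131.    7.   45. -102.]
```

```bash
python3 -m jog '[[0,0,0,14,-1.3,18,0],[0,0,0,14,0,18,0],[0,0,0,0,0,30,0],[0,0,0,0,0,30,0],[0,0,0,0,0,0,0]]'
python3 - <<'E'
from bench import r
from h import *
route(r.sense(),tcp(PICK[0],8))
s=r.snapshot("scene"); cv2.imwrite("pics/s1.png",cv2.resize(s["pixels"][215:365,220:420,::-1],(800,600),interpolation=cv2.INTER_CUBIC))
E
```

```text
time: 2.85
tool_pos: [597.9, -28.9, 107.6]
tcp_rot: [179.9, 37.3, 177.1]
ft_force: [-1.2, -0.6, -0.4]
finger_gap: 42.6
grip_force: 0.0
t 2.85 [597.9 -28.9 107.6] f [-1.2 -0.6 -0.4] gap 42.6 grip 0.0 rotleft [ 0.03 -0.65 -0.08]
[643.5 -31.6  59. ] shift [-6.8 -0.5 66.3] rows 2
```

View pics/s1.png

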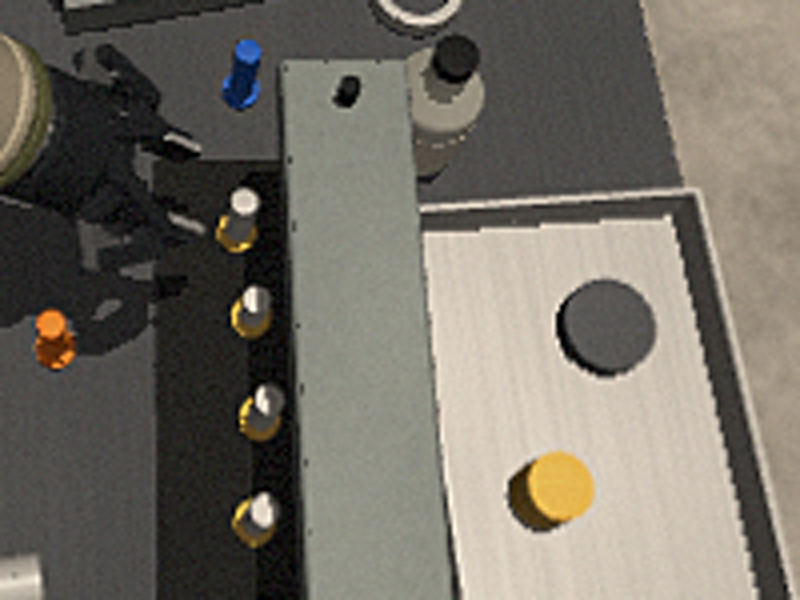

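The fingertips, at (185,145) and (190,225), straddle the line to piston 0 at (240,205), and the lamp is clear. I'll close in and grip.

```bash
python3 -m jog '[[0,-0.6,0,-6.8,-0.5,6,0],[0,0,0,0,0,30,0],[0,0,0,0,0,30,0],[0,0,0,0,0,0,0.8],[0,0,0,0,0,0,0.8]]'
python3 -m jog '[[0,0,0,0,0,0,1],[0,0,0,0,0,0,1],[0,0,0,0,0,0,1]]' 50
python3 - <<'E'
from bench import r
from h import *
route(r.sense(),tcp(PICK[0],8))
E
```

```text
time: 3.4
tool_pos: [646.3, -32.1, 66.8]
tcp_rot: [-180.0, 38.6, 177.2]
ft_force: [0.5, 1.3, -1.2]
finger_gap: 16.8
grip_force: 48.8
time: 3.7
tool_pos: [646.4, -32.3, 67.9]
tcp_rot: [-180.0, 38.7, 177.2]
ft_force: [0.1, -0.7, -2.1]
finger_gap: 16.3
grip_force: 48.7
t 3.7 [646.4 -32.3  67.9] f [ 0.1 -0.7 -2.1] gap 16.3 grip 48.7 rotleft [-0.04  0.69  0.  ]
[643.5 -31.6  59. ] shift [7.8 0.6 5.1] rows 1
```

It gripped about 9 mm too high, because I corrected on a lagging reading. I'll open, correct and regrip.

```bash
python3 -m jog '[[0,0,0,0,0,0,0],[0,0,0,0,0,0,0],[0,0.6,0,7.8,0.6,5,0],[0,0,0,0,0,0,0],[0,0,0,0,0,0,0]]'
python3 -c "
from bench import r
from h import *
route(r.sense(),tcp(PICK[0],8))"
```

```text
time: 4.2
tool_pos: [642.4, -31.3, 56.3]
tcp_rot: [-180.0, 37.9, 177.2]
ft_force: [-0.2, -0.4, -0.6]
finger_gap: 42.7
grip_force: 0.0
t 4.2 [642.4 -31.3  56.3] f [-0.2 -0.4 -0.6] gap 42.7 grip 0.0 rotleft [-0.02 -0.14 -0.01]
[643.5 -31.6  59. ] shift [-2.5 -0.2 -1.5] rows 1
```

```bash
python3 -m jog '[[0,0,0,-2.5,-0.2,-1.5,0],[0,0,0,0,0,0,0.6],[0,0,0,0,0,0,1],[0,0,0,0,0,0,1],[0,0,0,0,0,0,1]]' 50
python3 -c "
from bench import r
from h import *
route(r.sense(),tcp(PICK[0],8))"
```

```text
time: 4.7
tool_pos: [644.4, -31.7, 60.4]
tcp_rot: [-180.0, 38.0, 177.2]
ft_force: [-0.7, 0.5, 3.7]
finger_gap: 16.9
grip_force: 48.6
t 4.7 [644.4 -31.7  60.4] f [-0.7  0.5  3.7] gap 16.9 grip 48.6 rotleft [-0.04 -0.   -0.01]
[643.5 -31.6  59. ] shift [1.6 0.1 0.6] rows 1
```

```bash
python3 -m jog '[[0,0,0,0,0,-20,1],[0,0,0,0,0,-35,1],[0,0,0,0,0,-40,1],[0,0,0,0,0,-35,1],[0,0,0,0,0,0,1]]'
python3 -c "
from bench import r
from h import *
q=tcp(tote(60,0),5.5,67.4)
route(r.sense(),q+[0,0,110],q)"
```

```text
time: 5.2
tool_pos: [565.2, -28.0, 168.5]
tcp_rot: [-179.9, 38.4, 177.2]
ft_force: [1.3, -0.5, -1.0]
finger_gap: 16.6
grip_force: 49.0
t 5.2 [565.2 -28.  168.5] f [ 1.3 -0.5 -1. ] gap 16.6 grip 49.0 rotleft [-0.09  0.44  0.04]
[588.9 386.3 167.9] shift [ -2.7 415.    1.9] rows 9
[588.9 386.3  57.9] shift [68.4  0.2 86.2] rows 2
```

```bash
python3 -m jog '[[0,0,0,0,25,0,1],[0,0,0,0,40,0,1],[0,0,0,0,40,0,1],[0,0,0,0,40,0,1],[0,0,0,0,40,0,1]]'
python3 -m jog '[[0,0,0,0,40,0,1],[0,0,0,0,40,0,1],[0,0,0,0,40,0,1],[0,0,0,0,40,0,1],[0,0,0,0,40,0,1]]'
python3 -m jog '[[0,0,0,-2.7,20,2,1],[0,0,0,0,10,0,1],[0,0,0,0,0,0,1],[0,0,0,0,0,0,1]]'
python3 -c "
from bench import r
from h import *
q=tcp(tote(60,0),5.5,67.4)
route(r.sense(),q+[0,0,40],q); print(r.sense()['joint_pos'].round(0))
s=r.snapshot('scene'); cv2.imwrite('pics/s2.png',cv2.resize(s['pixels'][70:220,170:370,::-1],(800,600),interpolation=cv2.INTER_CUBIC))
"
```

```text
time: 5.7
tool_pos: [572.5, 158.8, 160.3]
tcp_rot: [-179.9, 37.8, 177.2]
ft_force: [0.7, -0.4, -1.8]
finger_gap: 16.5
grip_force: 49.2
time: 6.2
tool_pos: [582.1, 358.6, 159.2]
tcp_rot: [-179.8, 37.8, 177.3]
ft_force: [0.7, 0.2, -0.4]
finger_gap: 16.7
grip_force: 49.2
time: 6.6
tool_pos: [587.5, 385.5, 160.7]
tcp_rot: [-179.8, 37.8, 177.2]
ft_force: [-0.1, 0.2, -0.9]
finger_gap: 16.9
grip_force: 49.2
t 6.6 [587.5 385.5 160.7] f [-0.1  0.2 -0.9] gap 16.9 grip 49.2 rotleft [-0.13 -0.17  0.04]
[588.9 386.3  97.9] shift [37.4  1.  50.4] rows 2
[588.9 386.3  57.9] shift [24.5  0.1 31.6] rows 1
[ 42.   5. 104. -36.  48. -26.]
```

View pics/s2.png

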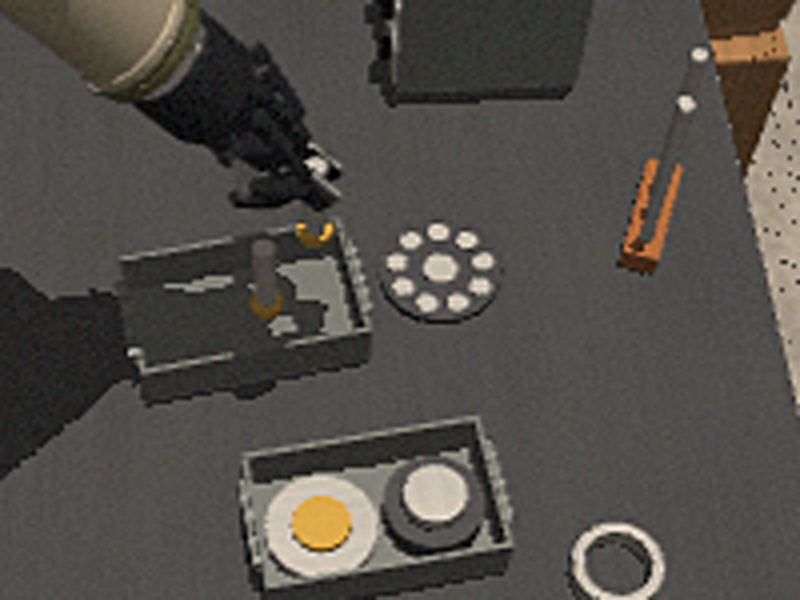

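The piston hangs upright over the tote's right end, with the shoe at (315,233) and long_e at (265,305). I'll lower it to about 15 mm above the floor and check.

```bash
python3 -m jog '[[0,0,0,18,1,25,1],[0,0,0,18,0,25,1],[0,0,0,10,0,13,1],[0,0,0,5,0,6,1],[0,0,0,0,0,0,1]]'
python3 -c "
from bench import r
from h import *
s=r.snapshot('top');c=r.snapshot('scene')
q=tcp(tote(60,0),5.5,67.4)
st=r.sense();route(st,q)
o=np.hstack([cv2.resize(s['pixels'][175:255,165:235],(420,480),interpolation=cv2.INTER_CUBIC),cv2.resize(c['pixels'][105:175,195:250],(377,480),interpolation=cv2.INTER_CUBIC)])
cv2.imwrite('pics/s3.png',o[:,:,::-1])
"
```

```text
time: 7.15
tool_pos: [589.8, 386.4, 75.5]
tcp_rot: [-179.9, 37.9, 177.2]
ft_force: [0.0, -0.2, -2.0]
finger_gap: 16.5
grip_force: 49.3
t 7.25 [590.9 387.9  78.2] f [-0.1 -0.  -1.7] gap 17.1 grip 49.3 rotleft [ 0.02  0.02 -0.05]
[588.9 386.3  57.9] shift [14.  -1.7 14.8] rows 1
```

View pics/s3.png

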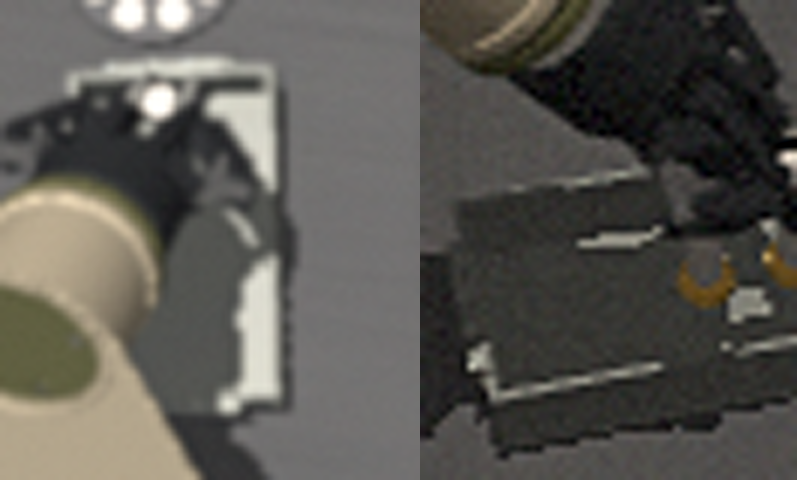

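```bash
python3 -m jog '[[0,0,0,5,-1,6,1],[0,0,0,4,0,5,1],[0,0,0,0,0,0,1],[0,0,0,0,0,0,1]]'
python3 -c "
from bench import r
from h import *
s=r.snapshot('top')
q=tcp(tote(60,0),5.5,67.4)
st=r.sense();route(st,q)
print(to_world(s,(165+158.5/6-.5,175+100.5/6-.5),99))
"
```

```text
time: 7.65
tool_pos: [589.6, 386.4, 62.0]
tcp_rot: [-179.9, 37.9, 177.2]
ft_force: [0.9, -0.1, -0.6]
finger_gap: 16.4
grip_force: 49.3
t 7.7 [589.8 386.6  62.4] f [ 0.7 -0.8 -1.1] gap 16.2 grip 49.3 rotleft [-0.03 -0.07  0.  ]
[588.9 386.3  57.9] shift [ 3.3 -0.3  3. ] rows 1
[578.03591234 387.25478826  99.        ]
```

```bash
python3 -m jog '[[0,0,0,2,-0.3,2.4,1],[0,0,0,0.6,0,0.8,1],[0,0,0,0.6,0,0.8,1],[0,0,0,0,0,0,1]]'
python3 -m jog '[[0,0,0,0.6,0,0.8,1],[0,0,0,0,0,0,1]]'
```

```text
time: 8.1
tool_pos: [589.6, 386.1, 57.0]
tcp_rot: [-180.0, 37.9, 177.2]
ft_force: [-0.7, -0.1, -2.7]
finger_gap: 16.4
grip_force: 49.3
time: 8.3
tool_pos: [589.9, 386.3, 56.4]
tcp_rot: [-180.0, 38.0, 177.2]
ft_force: [-0.3, 0.3, -1.7]
finger_gap: 16.5
grip_force: 49.4
```

```bash
python3 -m jog '[[0,0,0,0.6,0,0.8,1],[0,0,0,0,0,0,1]]'
python3 -m jog '[[0,0,0,0.4,0,0.5,1],[0,0,0,0,0,0,1]]'
```

```text
time: 8.5
tool_pos: [590.4, 386.5, 56.5]
tcp_rot: [180.0, 38.0, 177.2]
ft_force: [-3.6, -2.4, 6.2]
finger_gap: 16.4
grip_force: 50.1
time: 8.7
tool_pos: [590.6, 386.6, 56.5]
tcp_rot: [180.0, 38.1, 177.1]
ft_force: [-5.2, -2.8, 8.7]
finger_gap: 16.2
grip_force: 50.4
```

Contact on the floor. I'll release and back out along the tool axis.

```bash
python3 -m jog '[[0,0,0,0,0,0,0.6],[0,0,0,0,0,0,0.2],[0,0,0,0,0,0,0.2],[0,0,0,0,0,-15,0.2],[0,0,0,0,0,-45,0.2]]'
python3 -m jog '[[0,0,0,0,0,-50,0.1],[0,0,0,0,0,-20,0],[0,0,0,0,0,0,0]]'
python3 -c "
from bench import r
from h import *
route(r.sense(),tcp(PICK[2],8,back=130),tcp(PICK[2],8))
s=r.snapshot('scene'); cv2.imwrite('pics/s4.png',cv2.resize(s['pixels'][95:185,190:310,::-1],(800,600),interpolation=cv2.INTER_CUBIC))
"
```

```text
time: 9.2
tool_pos: [551.6, 385.3, 97.4]
tcp_rot: [-179.6, 37.6, 177.3]
ft_force: [0.2, 0.8, 0.4]
finger_gap: 34.2
grip_force: 0.0
time: 9.5
tool_pos: [510.0, 392.4, 161.3]
tcp_rot: [179.7, 38.2, 177.1]
ft_force: [0.2, 0.9, -0.3]
finger_gap: 43.0
grip_force: 0.0
t 9.5 [510.  392.4 161.3] f [ 0.2  0.9 -0.3] gap 43.0 grip 0.0 rotleft [ 0.25  0.15 -0.09]
[ 565.  -149.4  161.5] shift [ -65.1 -538.5   47.8] rows 12
[ 645.  -153.3   59. ] shift [  0.3  -0.6 130. ] rows 3
```

View pics/s4.png

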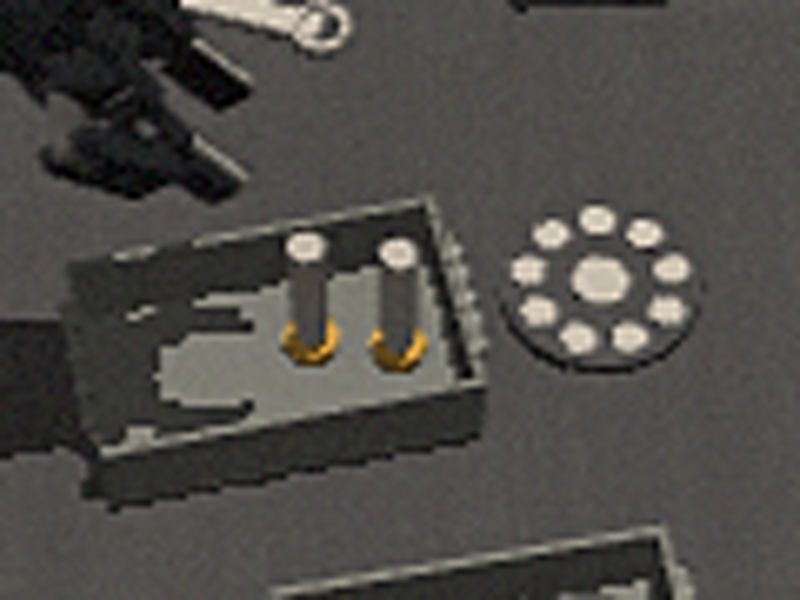

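Both pistons stand upright in the tote, at (310,300) and (398,305). On to piston 2.

```bash
python3 -m jog '[[0,0,0,-5.4,-44,4,0],[0,0,0,-5.4,-44,4,0],[0,0,0,-5.4,-44,4,0],[0,0,0,-5.4,-44,4,0],[0,0,0,-5.4,-44,4,0]]'
python3 -m jog '[[0,0,0,-5.4,-44,4,0],[0,0,0,-5.4,-44,4,0],[0,0,0,-5.4,-44,4,0],[0,0,0,-5.4,-44,4,0],[0,0,0,-5.4,-44,4,0]]'
python3 -m jog '[[0,0,0,-5.4,-44,4,0],[0,0,0,-5.4,-44,4,0],[0,0,0,0,-10,0,0],[0,0,0,0,0,0,0],[0,0,0,0,0,0,0]]'
python3 -c "
from bench import r
from h import *
route(r.sense(),tcp(PICK[2],8,back=50),tcp(PICK[2],8)); print(r.sense()['joint_pos'].round(0))"
```

```text
time: 10.05
tool_pos: [532.1, 166.5, 155.8]
tcp_rot: [-179.9, 37.8, 177.2]
ft_force: [0.8, 0.7, -0.9]
finger_gap: 42.7
grip_force: 0.0
time: 10.55
tool_pos: [554.6, -55.3, 157.4]
tcp_rot: [-180.0, 37.9, 177.1]
ft_force: [0.3, 0.4, -0.3]
finger_gap: 42.4
grip_force: 0.0
time: 11.05
tool_pos: [562.9, -151.4, 157.2]
tcp_rot: [179.9, 37.8, 177.0]
ft_force: [0.0, 1.1, -0.3]
finger_gap: 42.8
grip_force: 0.0
t 11.05 [ 562.9 -151.4  157.2] f [ 0.   1.1 -0.3] gap 42.8 grip 0.0 rotleft [-0.03 -0.24 -0.15]
[ 614.2 -151.8   98.4] shift [-4.5  2.2 77.8] rows 2
[ 645.  -153.3   59. ] shift [-0.2  0.  50. ] rows 2
[ -30.  -24.  130.   25.   43. -131.]
```

```bash
python3 -m jog '[[0,0,0,-2.5,2.2,35,0],[0,0,0,-2,0,43,0],[0,0,0,0,0,0,0],[0,0,0,0,0,0,0]]'
python3 -c "
from bench import r
from h import *
route(r.sense(),tcp(PICK[2],8))"
```

```text
time: 11.45
tool_pos: [614.0, -149.0, 96.9]
tcp_rot: [179.8, 37.6, 177.2]
ft_force: [-0.2, 0.3, 0.1]
finger_gap: 42.6
grip_force: 0.0
t 11.45 [ 614.  -149.    96.9] f [-0.2  0.3  0.1] gap 42.6 grip 0.0 rotleft [ 0.17 -0.39  0.01]
[ 645.  -153.3   59. ] shift [-1.5 -2.9 49. ] rows 2
```

```bash
python3 -m jog '[[0,0,0,-1,-2,24,0],[0,0,0,0,0,25,0],[0,0,0,0,0,0,0],[0,0,0,0,0,0,0]]'
python3 -c "
from bench import r
from h import *
route(r.sense(),tcp(PICK[2],8))"
```

```text
time: 11.85
tool_pos: [646.7, -154.7, 64.9]
tcp_rot: [-179.9, 38.1, 177.3]
ft_force: [-0.0, 0.9, 0.3]
finger_gap: 42.9
grip_force: 0.0
t 11.85 [ 646.7 -154.7   64.9] f [-0.   0.9  0.3] gap 42.9 grip 0.0 rotleft [-0.04  0.07  0.07]
[ 645.  -153.3   59. ] shift [5.  1.3 3.5] rows 1
```

```bash
python3 -m jog '[[0,0,0,3,1,2,0],[0,0,0,0,0,0,0],[0,0,0,0,0,0,0]]'
python3 -m jog '[[0,0,0,0,0,0,0]]'
```

```text
time: 12.15
tool_pos: [645.2, -154.1, 60.4]
tcp_rot: [-179.9, 38.0, 177.2]
ft_force: [0.4, 0.6, -0.4]
finger_gap: 42.8
grip_force: 0.0
time: 12.25
tool_pos: [645.3, -154.2, 59.9]
tcp_rot: [-179.9, 38.0, 177.2]
ft_force: [-1.2, 1.2, -0.3]
finger_gap: 42.6
grip_force: 0.0
```

Good. Next: grip, back out, and read the pose just before the lift.

```bash
python3 -m jog '[[0,0,0,0,0,0,0.6],[0,0,0,0,0,0,1],[0,0,0,0,0,0,1],[0,0,0,0,0,0,1]]' 50
python3 -m jog '[[0,0,0,0,0,-20,1],[0,0,0,0,0,-35,1],[0,0,0,0,0,-40,1],[0,0,0,0,0,-35,1],[0,0,0,0,0,0,1]]'
python3 -c "
from bench import r
from h import *
q=tcp(tote(-22,0),5.5,67.4)
route(r.sense(),q+[0,0,110],q)"
```

```text
time: 12.65
tool_pos: [645.3, -154.1, 59.2]
tcp_rot: [-180.0, 38.0, 177.2]
ft_force: [-2.0, 0.2, 2.8]
finger_gap: 16.7
grip_force: 48.6
time: 13.15
tool_pos: [566.0, -151.2, 167.0]
tcp_rot: [-179.7, 38.3, 177.3]
ft_force: [-0.0, -0.6, -0.7]
finger_gap: 16.8
grip_force: 49.3
t 13.15 [ 566.  -151.2  167. ] f [-0.  -0.6 -0.7] gap 16.8 grip 49.3 rotleft [-0.22  0.32  0.09]
[508.  373.5 167.9] shift [ 64.2 521.1 -54.5] rows 11
[508.  373.5  57.9] shift [68.2  0.4 86.3] rows 2
```

```bash
python3 -m jog '[[0,0,0,5.3,30,-4.5,1],[0,0,0,5.3,44,-4.5,1],[0,0,0,5.3,44,-4.5,1],[0,0,0,5.3,44,-4.5,1],[0,0,0,5.3,44,-4.5,1]]'
python3 -m jog '[[0,0,0,5.3,44,-4.5,1],[0,0,0,5.3,44,-4.5,1],[0,0,0,5.3,44,-4.5,1],[0,0,0,5.3,44,-4.5,1],[0,0,0,5.3,44,-4.5,1]]'
python3 -m jog '[[0,0,0,5.3,44,-4.5,1],[0,0,0,5.3,30,-4.5,1],[0,0,0,0,21,0,1],[0,0,0,0,0,0,1],[0,0,0,0,0,0,1]]'
python3 -c "
from bench import r
from h import *
q=tcp(tote(-22,0),5.5,67.4)
route(r.sense(),q+[0,0,20],q)"
```

```text
time: 13.65
tool_pos: [539.9, 59.1, 161.6]
tcp_rot: [180.0, 37.9, 177.2]
ft_force: [1.4, -0.0, -2.0]
finger_gap: 16.3
grip_force: 49.3
time: 14.15
tool_pos: [515.7, 281.3, 162.4]
tcp_rot: [-179.9, 37.8, 177.3]
ft_force: [1.3, -0.1, -2.1]
finger_gap: 16.5
grip_force: 49.3
time: 14.65
tool_pos: [506.9, 374.6, 162.6]
tcp_rot: [-179.8, 37.8, 177.4]
ft_force: [0.7, -0.2, -1.7]
finger_gap: 16.4
grip_force: 49.3
t 14.65 [506.9 374.6 162.6] f [ 0.7 -0.2 -1.7] gap 16.4 grip 49.3 rotleft [-0.08 -0.21  0.14]
[508.  373.5  77.9] shift [51.  -0.8 67.6] rows 2
[508.  373.5  57.9] shift [12.3  0.1 15.8] rows 1
```

```bash
python3 -m jog '[[0,0,0,20,-1,27,1],[0,0,0,20,0,27,1],[0,0,0,11,0,14,1],[0,0,0,0,0,0,1],[0,0,0,0,0,0,1]]'
python3 -m jog '[[0,0,0,0,0,0,1]]'
python3 -c "
from bench import r
from h import *
q=tcp(tote(-22,0),5.5,67.4)
route(r.sense(),q)"
```

```text
time: 15.15
tool_pos: [509.3, 372.3, 79.6]
tcp_rot: [-179.9, 37.9, 177.2]
ft_force: [-0.3, 0.5, -0.6]
finger_gap: 16.7
grip_force: 49.5
time: 15.25
tool_pos: [510.2, 373.8, 81.8]
tcp_rot: [179.9, 38.0, 177.1]
ft_force: [0.2, 0.1, -1.3]
finger_gap: 16.7
grip_force: 49.5
t 15.25 [510.2 373.8  81.8] f [ 0.2  0.1 -1.3] gap 16.7 grip 49.5 rotleft [ 0.04  0.03 -0.09]
[508.  373.5  57.9] shift [16.5 -0.4 17.4] rows 1
```

```bash
python3 -m jog '[[0,0,0,7,0,8,1],[0,0,0,6,0,7,1],[0,0,0,0,0,0,1],[0,0,0,0,0,0,1]]'
python3 -m jog '[[0,0,0,1.2,0,1.6,1],[0,0,0,0,0,0,1]]'
python3 -m jog '[[0,0,0,0.6,0,0.8,1],[0,0,0,0,0,0,1]]'
```

```text
time: 15.65
tool_pos: [507.8, 373.1, 59.3]
tcp_rot: [-179.9, 37.9, 177.3]
ft_force: [0.3, 0.4, -2.2]
finger_gap: 16.8
grip_force: 49.5
time: 15.85
tool_pos: [508.3, 373.6, 58.2]
tcp_rot: [-180.0, 37.9, 177.2]
ft_force: [-0.0, 0.0, -0.5]
finger_gap: 16.6
grip_force: 49.5
time: 16.05
tool_pos: [508.3, 373.4, 57.1]
tcp_rot: [-180.0, 37.9, 177.2]
ft_force: [-0.4, 0.3, -2.1]
finger_gap: 16.3
grip_force: 49.5
```

```bash
python3 -m jog '[[0,0,0,0.6,0,0.8,1],[0,0,0,0,0,0,1]]'
python3 -m jog '[[0,0,0,0.6,0,0.8,1],[0,0,0,0,0,0,1]]'
```

```text
time: 16.25
tool_pos: [508.3, 373.4, 56.0]
tcp_rot: [-180.0, 37.9, 177.2]
ft_force: [0.3, 0.8, -1.4]
finger_gap: 16.7
grip_force: 49.5
time: 16.45
tool_pos: [508.4, 373.6, 55.3]
tcp_rot: [-180.0, 38.0, 177.2]
ft_force: [-0.6, 0.5, -0.4]
finger_gap: 16.7
grip_force: 49.7
```

```bash
python3 -m jog '[[0,0,0,0.5,0,0.6,1],[0,0,0,0,0,0,1]]'
```

```text
time: 16.65
tool_pos: [508.8, 373.7, 55.2]
tcp_rot: [180.0, 38.0, 177.2]
ft_force: [-2.6, -1.9, 4.7]
finger_gap: 16.5
grip_force: 50.3
```

Contact. I'll release, retract and head for piston 3.

```bash
python3 -m jog '[[0,0,0,0,0,0,0.6],[0,0,0,0,0,0,0.2],[0,0,0,0,0,0,0.2],[0,0,0,0,0,-15,0.2],[0,0,0,0,0,-45,0.2]]'
python3 -m jog '[[0,0,0,0,0,-50,0.1],[0,0,0,0,0,-20,0],[0,0,0,0,0,0,0]]'
python3 -c "
from bench import r
from h import *
route(r.sense(),tcp(PICK[3],8,back=130),tcp(PICK[3],8))
s=r.snapshot('scene'); cv2.imwrite('pics/s5.png',cv2.resize(s['pixels'][95:185,190:310,::-1],(800,600),interpolation=cv2.INTER_CUBIC))
"
```

```text
time: 17.15
tool_pos: [470.4, 372.5, 97.9]
tcp_rot: [-179.6, 37.7, 177.3]
ft_force: [0.2, 0.5, 1.1]
finger_gap: 34.1
grip_force: 0.0
time: 17.45
tool_pos: [428.4, 379.7, 160.7]
tcp_rot: [179.6, 38.1, 177.1]
ft_force: [0.0, 0.1, 0.6]
finger_gap: 42.6
grip_force: 0.0
t 17.45 [428.4 379.7 160.7] f [0.  0.1 0.6] gap 42.6 grip 0.0 rotleft [ 0.28  0.12 -0.1 ]
[ 555.5 -210.2  161.5] shift [-124.1 -583.2   92.7] rows 13
[ 635.5 -214.1   59. ] shift [  0.3  -0.6 130. ] rows 3
```

View pics/s5.png

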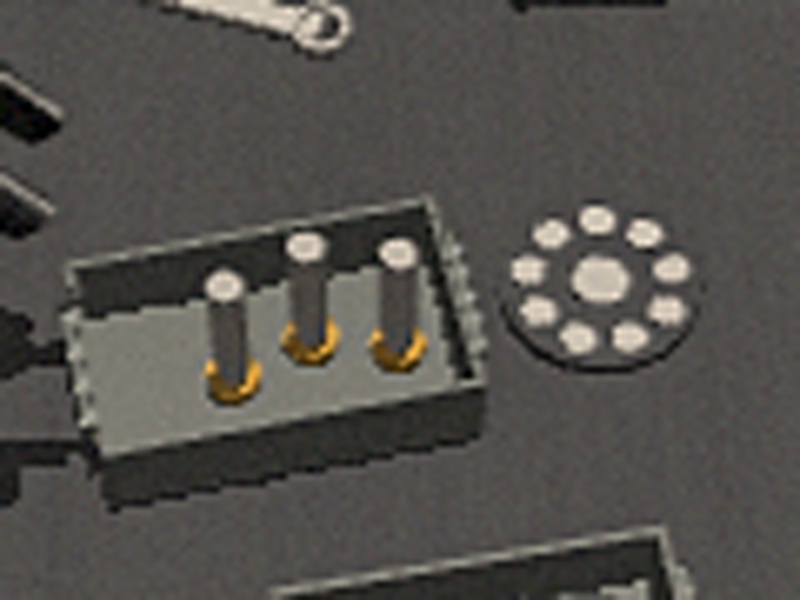

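Three pistons stand upright at (230,335), (310,300) and (398,305). Now to piston 3, gaining x first to stay clear of the elbow limit.

```bash
python3 -m jog '[[0,0,0,-25,-30,18.5,0],[0,0,0,-25,-30,18.5,0],[0,0,0,-25,-30,18.5,0],[0,0,0,-25,-30,18.5,0],[0,0,0,-24,-30,18.5,0]]'
python3 -m jog '[[0,0,0,0,-44,0,0],[0,0,0,0,-44,0,0],[0,0,0,0,-44,0,0],[0,0,0,0,-44,0,0],[0,0,0,0,-44,0,0]]'
python3 -m jog '[[0,0,0,0,-44,0,0],[0,0,0,0,-44,0,0],[0,0,0,0,-44,0,0],[0,0,0,0,-44,0,0],[0,0,0,0,-37,0,0]]'
python3 -m jog '[[0,0,0,0,0,0,0],[0,0,0,0,0,0,0]]'
python3 -c "
from bench import r
from h import *
route(r.sense(),tcp(PICK[3],8,back=50),tcp(PICK[3],8)); print(r.sense()['joint_pos'].round(0))"
```

```text
time: 18.0
tool_pos: [576.4, 217.4, 158.1]
tcp_rot: [-179.9, 37.8, 177.2]
ft_force: [0.4, 1.1, 0.7]
finger_gap: 42.6
grip_force: 0.0
time: 18.5
tool_pos: [563.8, -2.3, 158.2]
tcp_rot: [-180.0, 37.8, 177.1]
ft_force: [0.3, -0.4, -0.2]
finger_gap: 43.0
grip_force: 0.0
time: 19.0
tool_pos: [552.7, -215.9, 158.3]
tcp_rot: [180.0, 37.8, 176.9]
ft_force: [1.3, 0.5, -0.3]
finger_gap: 42.5
grip_force: 0.0
time: 19.2
tool_pos: [552.8, -214.1, 157.9]
tcp_rot: [179.9, 37.7, 176.9]
ft_force: [0.2, 0.5, -0.9]
finger_gap: 42.8
grip_force: 0.0
t 19.2 [ 552.8 -214.1  157.9] f [ 0.2  0.5 -0.9] gap 42.8 grip 0.0 rotleft [-0.08 -0.26 -0.27]
[ 604.7 -212.6   98.4] shift [-4.5  4.2 78.7] rows 2
[ 635.5 -214.1   59. ] shift [-0.2  0.1 50. ] rows 2
[ -39.  -20.  127.   30.   46. -142.]
```

```bash
python3 -m jog '[[0,0,0,-2.5,3,35,0],[0,0,0,-2,0,43,0],[0,0,0,0,0,0,0],[0,0,0,0,0,0,0],[0,0,0,0,0,0,0]]'
python3 -c "
from bench import r
from h import *
route(r.sense(),tcp(PICK[3],8))"
```

```text
time: 19.7
tool_pos: [606.2, -211.7, 103.2]
tcp_rot: [-179.9, 38.0, 177.3]
ft_force: [0.1, -0.5, 0.2]
finger_gap: 42.6
grip_force: 0.0
t 19.7 [ 606.2 -211.7  103.2] f [ 0.1 -0.5  0.2] gap 42.6 grip 0.0 rotleft [-0.05  0.03  0.07]
[ 635.5 -214.1   59. ] shift [ 4.1 -0.9 52.9] rows 2
```

```bash
python3 -m jog '[[0,0,0,2,-1,26,0],[0,0,0,1,0,26,0],[0,0,0,0,0,0,0],[0,0,0,0,0,0,0],[0,0,0,0,0,0,0]]'
python3 -c "
from bench import r
from h import *
route(r.sense(),tcp(PICK[3],8))"
```

```text
time: 20.2
tool_pos: [636.0, -215.3, 61.8]
tcp_rot: [-179.8, 38.1, 177.3]
ft_force: [-0.3, -0.5, -0.6]
finger_gap: 42.9
grip_force: 0.0
t 20.2 [ 636.  -215.3   61.8] f [-0.3 -0.5 -0.6] gap 42.9 grip 0.0 rotleft [-0.12  0.14  0.05]
[ 635.5 -214.1   59. ] shift [2.2 1.2 1.8] rows 1
```

```bash
python3 -m jog '[[0,0,0,1.5,1,1.5,0],[0,0,0,0,0,0,0.3],[0,0,0,0,0,0,0.6],[0,0,0,0,0,0,1],[0,0,0,0,0,0,1]]' 50
python3 -m jog '[[0,0,0,0,0,0,1]]' 50
python3 -m jog '[[0,0,0,0,0,-20,1],[0,0,0,0,0,-35,1],[0,0,0,0,0,-40,1],[0,0,0,0,0,-35,1],[0,0,0,0,0,0,1]]'
python3 -c "
from bench import r
from h import *
q=tcp(tote(-64,0),5.5,67.4)
route(r.sense(),q+[0,0,110],q)"
```

```text
time: 20.7
tool_pos: [635.5, -213.8, 57.4]
tcp_rot: [-180.0, 38.0, 177.2]
ft_force: [-3.1, 0.4, 6.7]
finger_gap: 16.6
grip_force: 48.7
time: 20.8
tool_pos: [635.6, -213.8, 57.4]
tcp_rot: [-179.9, 38.0, 177.2]
ft_force: [-4.1, 0.3, 6.3]
finger_gap: 16.8
grip_force: 48.7
time: 21.3
tool_pos: [555.6, -211.1, 164.1]
tcp_rot: [-179.7, 38.3, 177.3]
ft_force: [0.8, -1.1, -1.0]
finger_gap: 16.6
grip_force: 49.3
t 21.3 [ 555.6 -211.1  164.1] f [ 0.8 -1.1 -1. ] gap 16.6 grip 49.3 rotleft [-0.26  0.25  0.1 ]
[466.5 366.9 167.9] shift [ 88.7 572.8 -78.2] rows 12
[466.5 366.9  57.9] shift [68.1  0.5 86.4] rows 2
```

```bash
python3 -m jog '[[0,0,0,0,30,0,1],[0,0,0,0,44,0,1],[0,0,0,0,44,0,1],[0,0,0,0,44,0,1],[0,0,0,0,44,0,1]]'
python3 -m jog '[[0,0,0,0,44,0,1],[0,0,0,0,44,0,1],[0,0,0,0,44,0,1],[0,0,0,0,44,0,1],[0,0,0,0,44,0,1]]'
python3 -m jog '[[0,0,0,17.7,30,-15.6,1],[0,0,0,17.7,30,-15.6,1],[0,0,0,17.7,30,-15.6,1],[0,0,0,17.7,30,-15.6,1],[0,0,0,17.7,27,-15.6,1]]'
python3 -m jog '[[0,0,0,0,0,0,1],[0,0,0,0,0,0,1]]'
python3 -c "
from bench import r
from h import *
q=tcp(tote(-64,0),5.5,64.4)
route(r.sense(),q+[0,0,23],q)"
```

```text
time: 21.8
tool_pos: [564.8, -2.0, 157.5]
tcp_rot: [180.0, 37.9, 177.2]
ft_force: [-0.1, -0.0, -1.7]
finger_gap: 16.5
grip_force: 49.3
time: 22.3
tool_pos: [575.3, 218.4, 157.0]
tcp_rot: [-179.9, 37.8, 177.3]
ft_force: [1.5, -1.3, -1.2]
finger_gap: 16.4
grip_force: 49.3
time: 22.8
tool_pos: [464.0, 370.1, 164.0]
tcp_rot: [-179.9, 37.8, 177.4]
ft_force: [1.2, 0.4, -1.7]
finger_gap: 16.5
grip_force: 49.3
time: 23.0
tool_pos: [464.8, 369.3, 164.1]
tcp_rot: [-179.8, 37.8, 177.5]
ft_force: [-0.7, -1.2, -1.1]
finger_gap: 16.5
grip_force: 49.6
t 23.0 [464.8 369.3 164.1] f [-0.7 -1.2 -1.1] gap 16.5 grip 49.6 rotleft [-0.02 -0.19  0.21]
[466.5 366.9  77.9] shift [51.4 -2.1 69.2] rows 2
[466.5 366.9  54.9] shift [14.1  0.1 18.2] rows 1
```

```bash
python3 -m jog '[[0,0,0,20,-2,27,1],[0,0,0,20,0,27,1],[0,0,0,11,0,14,1],[0,0,0,0,0,0,1],[0,0,0,0,0,0,1]]'
python3 -m jog '[[0,0,0,0,0,0,1],[0,0,0,0,0,0,1]]'
python3 -c "
from bench import r
from h import *
q=tcp(tote(-64,0),5.5,64.4)
route(r.sense(),q)"
```

```text
time: 23.5
tool_pos: [467.8, 365.3, 80.6]
tcp_rot: [-179.9, 37.9, 177.2]
ft_force: [-0.1, 0.8, -1.6]
finger_gap: 17.0
grip_force: 49.6
time: 23.7
tool_pos: [468.4, 367.2, 83.1]
tcp_rot: [179.9, 38.0, 177.1]
ft_force: [0.4, -0.5, -1.4]
finger_gap: 16.7
grip_force: 49.6
t 23.7 [468.4 367.2  83.1] f [ 0.4 -0.5 -1.4] gap 16.7 grip 49.6 rotleft [ 0.07  0.04 -0.1 ]
[466.5 366.9  54.9] shift [18.8 -0.4 21. ] rows 1
```

```bash
python3 -m jog '[[0,0,0,8,0,9,1],[0,0,0,7.5,0,8.5,1],[0,0,0,0,0,0,1],[0,0,0,0,0,0,1],[0,0,0,0,0,0,1]]'
python3 -m jog '[[0,0,0,1.2,0,1.6,1],[0,0,0,0,0,0,1],[0,0,0,0,0,0,1]]'
python3 -m jog '[[0,0,0,0.6,0,0.8,1],[0,0,0,0,0,0,1]]'
```

```text
time: 24.2
tool_pos: [465.9, 366.6, 57.7]
tcp_rot: [-180.0, 37.9, 177.2]
ft_force: [0.4, -0.4, -1.7]
finger_gap: 16.7
grip_force: 49.6
time: 24.5
tool_pos: [466.0, 366.5, 55.8]
tcp_rot: [-180.0, 37.9, 177.2]
ft_force: [-1.4, 0.0, -1.5]
finger_gap: 16.5
grip_force: 49.6
time: 24.7
tool_pos: [466.0, 366.5, 54.7]
tcp_rot: [-180.0, 37.9, 177.2]
ft_force: [0.7, -0.0, -1.3]
finger_gap: 16.3
grip_force: 49.6
```

```bash
python3 -m jog '[[0,0,0,0.5,0,0.6,1],[0,0,0,0,0,0,1]]'
python3 -m jog '[[0,0,0,0.3,0,0.4,1],[0,0,0,0,0,0,1]]'
```

```text
time: 24.9
tool_pos: [465.9, 366.4, 53.9]
tcp_rot: [-180.0, 37.9, 177.2]
ft_force: [0.2, 0.3, -1.8]
finger_gap: 16.3
grip_force: 49.6
time: 25.1
tool_pos: [466.0, 366.5, 53.4]
tcp_rot: [-180.0, 37.9, 177.2]
ft_force: [-0.5, -0.6, -2.1]
finger_gap: 16.5
grip_force: 49.6
```

```bash
python3 -m jog '[[0,0,0,0.3,0,0.4,1],[0,0,0,0,0,0,1]]'
python3 -m jog '[[0,0,0,0.3,0,0.4,1],[0,0,0,0,0,0,1]]'
```

```text
time: 25.3
tool_pos: [466.2, 366.6, 53.4]
tcp_rot: [-180.0, 38.0, 177.2]
ft_force: [-2.2, -1.3, 2.9]
finger_gap: 16.5
grip_force: 50.1
time: 25.5
tool_pos: [466.4, 366.7, 53.4]
tcp_rot: [-180.0, 38.0, 177.2]
ft_force: [-2.7, -2.4, 7.2]
finger_gap: 16.4
grip_force: 50.6
```

Contact. I'll release, retract and check.

```bash
python3 -m jog '[[0,0,0,0,0,0,0.6],[0,0,0,0,0,0,0.2],[0,0,0,0,0,0,0.2],[0,0,0,0,0,-15,0.2],[0,0,0,0,0,-40,0.2]]'
python3 -m jog '[[0,0,0,0,0,-40,0.2],[0,0,0,0,0,-20,0.2],[0,0,0,0,0,0,0.2]]'
python3 -c "
from bench import r
from h import *
rep(r.sense())
s=r.snapshot('scene'); cv2.imwrite('pics/s6.png',cv2.resize(s['pixels'][84:384,150:390,::-1],(480,600),interpolation=cv2.INTER_CUBIC))
"
```

```text
time: 26.0
tool_pos: [431.4, 365.9, 93.0]
tcp_rot: [-179.6, 37.7, 177.3]
ft_force: [0.3, 0.1, 1.4]
finger_gap: 34.4
grip_force: 0.0
time: 26.3
tool_pos: [395.3, 372.2, 146.5]
tcp_rot: [179.7, 38.1, 177.1]
ft_force: [-0.4, 0.1, -0.2]
finger_gap: 34.6
grip_force: 0.0
t 26.3 [395.3 372.2 146.5] f [-0.4  0.1 -0.2] gap 34.6 grip 0.0 rotleft [ 0.26  0.08 -0.09]
```

View pics/s6.png

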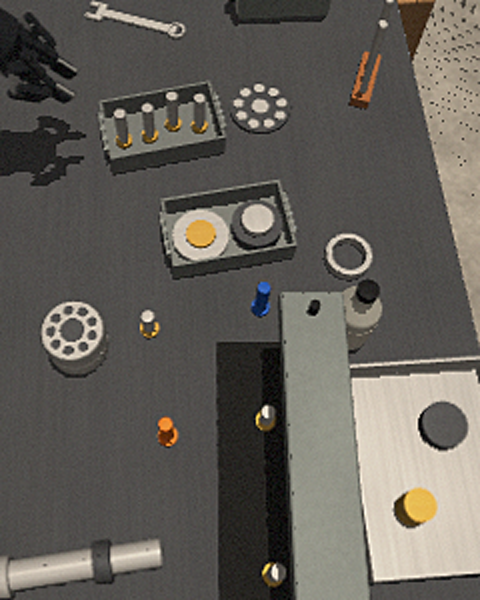

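The tote holds four upright pistons, at (121..200, 95..135). On the stand, the short one at (265,415) and the last long one at (273,573) still stand untouched, and the hand is clear.

```bash
python3 -c "
from bench import r
print(r.hand_in())"
```

```text
the job is handed in; nothing more can be done
None
```

I handed the job in at about 26 s: the last picture shows four long pistons upright in the kit tote, with the last long piston, both short ones and everything else in view standing undisturbed; the hand-in returned no verdict.

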